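Take the narrow cup off its peg for the coffee tray

ROBOT

A 6-joint arm with a two-finger parallel gripper is mounted at the origin on the work surface. World frame = base frame: x ahead of the robot, y to its left, z up, the work surface at z = 0. Lengths are in m, angles in rad, forces in N, time in s.
With the tool pointing down it reaches from about 0.275 to 0.825 m from the base axis. Payload 4.9 kg.
Tool frame: the origin (TCP) lies between the finger pads; the fingertips stand 8 mm ahead of it and the grasp point (between the pads) lies 11 mm behind it; z points along the fingers, y is the direction in which the jaws open and shut (so a half turn about z gives the same grasp; the last joint's range is limited). The gripper opens to 85 mm and grips with 20 to 120 N. Pads are 22 mm wide; open, the fingers measure 114 mm over their backs; the gripper's body (76 mm by 85 mm) begins 54 mm behind the grasp point. The pads swing forward as they close: fully open they stand 13 mm farther back than shut.
Start: joints at [-1.472, 0.326, -0.193, 1.052, 0, 1.437], TCP at [0.127, -0.535, 0.209] pointing down, gripper open.
Joint ranges: [-2.65, 2.65], [-0.97, 1.79], [-1.3, 1.35], [-1.93, 2.1], [-1.47, 1.37], [-3.14, 3.14]. Speed limits (rad/s): [2.57, 2.57, 3.14, 3.14, 3.14, 3.14].

INTERFACE

Orientations are given as a unit quaternion [w, x, y, z].
In Python, from bench import manip gives the robot as it stands. The module is installed in compiled form; this text tells all that it offers.
- The arm moves only by the tool carry_out, never from a script. Its argument "plan" is a list of rows, each a list of 7 numbers: the shift along the tool's x, y, z in units of 30 mm (1.0 is 30 mm), then the turn, a rotation vector about the tool's x, y, z in units of 6 degrees (1.0 is 6 degrees), then the finger opening in mm, from 0 to 85.4. In form: [[dx, dy, dz, wx, wy, wz, fingers], ...]. A call has 1 to 12 rows; each row is the pose to reach, as a shift and turn from the pose commanded when the call began, along the tool's axes at that moment; what a row does not reach only later rows make up. A row lasts 1/8 s, in which the tool goes at most 62.5 mm and 10.7 degrees, less where a joint would pass 70% of its speed; a pose out of reach is approached as far as the arm can. A call with a gripper value outside its range is refused whole. The fingers move at their own pace and stop on an object; "grip_force" is the grip in N (left out, the last holds). Time passes only in rows, so rows that repeat a pose let the fingers close. It gives the time, the measured TCP pose, the force and the opening at its end, in the units of the state.
- manip.get_state(): the state, without advancing time (a new reading comes with each control period).
- manip.get_image(name): name is "scene" or "top" or "wrist"; returns a dict with "image" (420x560x3 uint8, red, green, blue), "intrinsics" (3x3 intrinsics, pixels), "origin" and "attitude" of the camera in the world. Camera axes: x right, y up, looking along -z (the intrinsics and any distortion apply to the point x, -y, -z); pixel columns grow to the right and rows downward; lengths in m; the calibration is good to about 2 mm. A picture is of the moment at which its call begins. There is no depth.
- manip.job_done(): hands the job in, once; it reports no verdict.
The state is a dict: "time": time; "joint_pos": joint angles; "joint_vel": joint speeds; "tau": joint torques, N m; "tool_pos": TCP position; "tool_rot": TCP orientation; "contact_force": force on the tool from outside, world axes, zero at the start; "wrist_torque": the same for the moment, N m; "gripper_width": finger opening in m.
Only numpy, scipy, OpenCV 4.12 (cv2) and the standard library are available. Lean on these libraries where they do the work, as an engineer would, in place of code of your own. Each camera call takes 0.05 s, during which the arm holds its last target. There are 200 camera calls.

TASK

Lay the coffee tray for the next visitor: lift the narrow round steel cup up and off its peg on the stand, and set it down gently, upright, in the middle of the round cork mat on the tray. Leave the other two steel cups hanging on their pegs.

Things in the scene. Friction and masses are not known exactly. Their poses are not given: they have to be found in the camera images.
- narrow_cup_mid (a point): Cup to move: plain steel, round, 52 mm wide, 95 tall, 0.1-0.2 kg, slimmest of three in a row. Point: on its axis, half-way up. z up; x level, from cup to peg (away from robot); y along the row, both y sides free to grip near the rim. On +x a steel hook, level with the rim, ends 47 from the axis and drops 24 behind a flat upright peg (1 mm play): lift 25 or more straight up to free it. May tilt 3 deg.
- wide_cup_mid (a point): Not to be moved: wide round steel cup, 70 mm in diameter, 75 mm tall. Point: on its axis, half-way up; hook and axes as for the narrow cup. The three cups hang in any order, mouth up, 115 mm between centres, rims level about 169 mm above the table, on a fixed dark steel stand 345 mm wide; nothing of the stand is higher than the rims.
- square_cup_mid (a point): Not to be moved: square steel cup, 62 mm by 62 mm, 85 mm tall, hanging in the same row. Point: on its axis, half-way up; hook and axes as for the narrow cup.
- mat_top (a point): Centre of the upper face of the fixed round cork mat, 90 mm in diameter, where the narrow cup is to stand. It lies at one end of a fixed wooden tray (210 by 280 mm, rim 14 mm high), its top 8 mm above the table. z is up. A paper cup (72 mm wide, 85 mm tall) stands at the tray's other end, 150 mm from the mat's centre; it has no part in the task.
Things that resemble listed ones, but are neither listed nor needed, are in the scene too. Leave any red or yellow look-alike of the part that bears narrow_cup_mid alone.

How it is judged:
On the way:
1. the narrow cup is lifted up off its peg (height (world z) of narrow_cup_mid above 0.14 m), for 0.1 s.
At the end, for the whole second after the job is handed in: The narrow cup stands upright (within about 6 degrees) and at rest on the cork mat, its axis within 20 mm of the mat's centre, released; the wide and the square cup still hang within 20 mm of where they hung (horizontal distance between narrow_cup_mid and mat_top below 0.02 m and z of narrow_cup_mid in the frame of mat_top between 0.0425 and 0.0525 m and angle between narrow_cup_mid's own z axis and vertical below 0.1 rad and linear speed of narrow_cup below 0.02 m/s and distance of each of wide_cup_mid, square_cup_mid from where it was at the start of the episode below 0.02 m); the robot touches nothing.
It fails at once if another steel cup is knocked off its peg (distance of any of wide_cup_mid, square_cup_mid from where it was at the start of the episode above 0.04 m).
It fails at once if the narrow cup is dropped (falls freely by more than about 15 mm) (contact force between narrow_cup and anything else below 0.02 N and linear speed of narrow_cup above 0.55 m/s).
It also fails if it takes over 45 s, if anything falls off the work surface, if the arm or the gripper's body presses on something with over 40 N, if the wrist force passes 120 N, or if a joint passes its speed limit or range.

## Working session

There is one attempt and no reset: what is moved stays moved. The work goes in short steps, Python scripts to look and compute and a tool call to move; the robot and the scene stay as the last step left them, time stands still between calls to the robot, and variables do not carry over. Pictures are saved under pics/ and viewed, on a budget of 10 in all, crops included, one or two more only if the job needs it, and the job is handed in when it is done.

Besides the shell and the picture viewer there is one more tool, called after "Call:" as name(argument=value, ...), one argument or row to a line, values as JSON. carry_out: Moves the arm, as the interface text tells. Its arguments: {"type":"object","properties":{"plan":{"type":"array","items":{"type":"array","items":{"type":"number"}}},"grip_force":{"type":"number"}},"required":["plan"]}

```bash
mkdir -p pics; cat > h.py <<'E'
import numpy as np,cv2
from bench import manip
from scipy.spatial.transform import Rotation as R
def rot(a):
    a=np.array(a,float)
    return a if a.shape==(3,3) else R.from_quat(a[[1,2,3,0]]).as_matrix()
def ray(im,u,v):
    K=np.array(im['intrinsics']);d=np.array([(u-K[0,2])/K[0,0],-(v-K[1,2])/K[1,1],-1])
    return np.array(im['origin']),rot(im['attitude'])@d
def onz(im,u,v,z):
    o,d=ray(im,u,v);return o+d*(z-o[2])/d[2]
def proj(im,p):
    q=rot(im['attitude']).T@(np.array(p)-im['origin']);K=np.array(im['intrinsics'])
    return K[0,0]*q[0]/-q[2]+K[0,2],K[1,1]*-q[1]/-q[2]+K[1,2]
def save(im,n): cv2.imwrite('pics/'+n+'.png',cv2.cvtColor(im['image'],cv2.COLOR_RGB2BGR))
E
python3 - <<'E'
from h import *
import pickle
print(manip.get_state())
for n in ['scene','top']:
    im=manip.get_image(n);save(im,n);pickle.dump(im,open(n+'.pkl','wb'))
    print(n,{k:v for k,v in im.items() if k!='image'})
a=cv2.imread('pics/scene.png');b=cv2.imread('pics/top.png')
E
```

```text
{'time': 0.0, 'joint_pos': array([-1.47219311e+00,  3.26951683e-01, -1.93577415e-01,  1.05200264e+00,
        2.00425915e-05,  1.43658888e+00]), 'joint_vel': array([ 3.71030813e-05,  5.76298337e-04,  2.57105853e-03, -2.17022089e-03,
       -9.71209302e-04,  2.59603140e-04]), 'tau': array([ 7.07899580e-04, -4.43404734e+01,  2.62435377e+01,  1.55761500e-02,
       -1.36929098e-04,  1.17720157e-05]), 'tool_pos': array([ 0.12684462, -0.53453971,  0.20860008]), 'tool_rot': array([-8.67388646e-04,  9.93232173e-01,  1.16142572e-01,  2.54658649e-05]), 'contact_force': array([-0.12288257, -0.15515269,  0.63088174]), 'wrist_torque': array([0.00522561, 0.0122214 , 0.0760405 ]), 'gripper_width': 0.08505153863765348}
scene {'intrinsics': array([[384.23591371,   0.        , 285.95928893],
       [  0.        , 384.23591371, 213.46365023],
       [  0.        ,   0.        ,   1.        ]]), 'origin': array([1.50213289, 0.04735174, 0.80861972]), 'attitude': array([0.63378811, 0.31090713, 0.31580453, 0.63396916])}
top {'intrinsics': array([[400.97068859,   0.        , 282.75120266],
       [  0.        , 400.97068859, 208.77380978],
       [  0.        ,   0.        ,   1.        ]]), 'origin': array([0.5457575 , 0.03715767, 1.24729837]), 'attitude': array([ 0.7163068 ,  0.01785575, -0.01806951, -0.69732291])}
```

View pics/top.png

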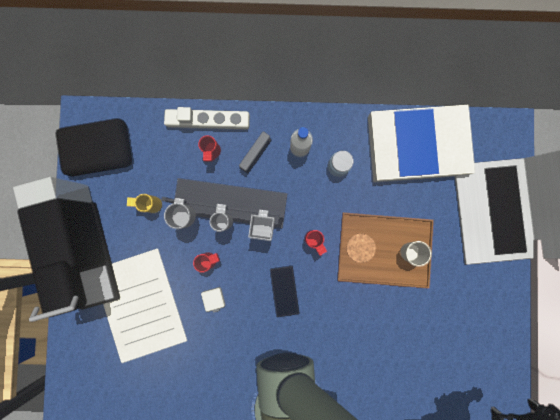

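View pics/scene.png

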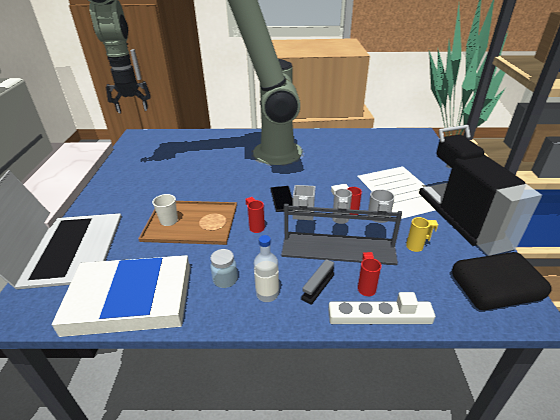

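The top view shows three steel cups in a row at (178,217), (219,222) and (262,228). The red cups at (208,147), (206,262) and (315,240) and the yellow one at (145,203) are look-alikes. The left steel cup looks widest, the right one is square and the middle one is slimmest and round, so the middle one is the target. The mat is at (361,249) and the paper cup at (417,254). I'll confirm in one crop and measure.

```bash
python3 - <<'E'
from h import *
import pickle
t=pickle.load(open('top.pkl','rb'));s=pickle.load(open('scene.pkl','rb'))
a=cv2.cvtColor(t['image'],cv2.COLOR_RGB2BGR)
c=cv2.resize(a[180:260,150:300],None,fx=5,fy=5,interpolation=cv2.INTER_CUBIC)
cv2.imwrite('pics/crop.png',c)
h=cv2.cvtColor(a,cv2.COLOR_BGR2HSV)
for p in [(361,249),(350,275),(385,230)]: print(p,h[p[1],p[0]])
for u,v in [(178,217),(219,222),(262,228)]: print(onz(t,u,v,.169).round(4))
print('mat',onz(t,361,249,.008).round(4),'paper',onz(t,417,254,.09))
# tray quad check + mat in scene
print('mat scene',onz(s,213,222,.008).round(4))
E
```

```text
(361, 249) [ 14 111 220]
(350, 275) [ 13 122 167]
(385, 230) [ 13 123 159]
[0.5709 0.3186 0.169 ]
[0.5604 0.2079 0.169 ]
[0.5474 0.0919 0.169 ]
mat [ 0.4913 -0.2066  0.008 ] paper [ 0.48486289 -0.35164461  0.09      ]
mat scene [ 0.5004 -0.2046  0.008 ]
```

View pics/crop.png

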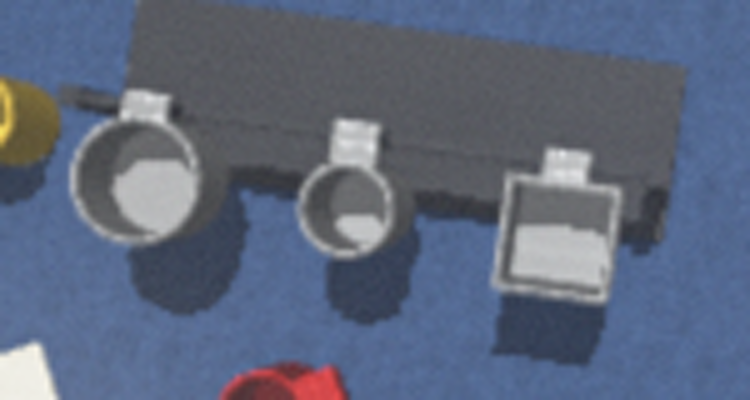

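The crop confirms it: narrow rim at (219,222), about 19 px or 52 mm wide; the wide cup about 70 mm; and the right one is square. Spacings come to about 112 and 117 mm against the expected 115. The row's yaw is about -5.9°. I'll move over the mat first, turning part way, for a close look.

```bash
cat >> h.py <<'E'
def goal(p,xang,from_cmd=None):
    s=manip.get_state();M=rot(s['tool_rot']);a=np.radians(xang)
    G=np.array([[np.cos(a),np.sin(a),0],[np.sin(a),-np.cos(a),0],[0,0,-1]])
    print('t',s['time'],'pos',s['tool_pos'].round(4),'xang',np.degrees(np.arctan2(M[1,0],M[0,0])).round(2),'tilt',np.degrees(np.arccos(-M[2,2])).round(2),'j',np.round(s['joint_pos'],2))
    print('units',(M.T@(np.array(p)-s['tool_pos'])/.03).round(3),(np.degrees(R.from_matrix(M.T@G).as_rotvec())/6).round(3))
E
python3 -c "
from h import *
goal([.46,-.2066,.33],90)"
```

```text
t 0.1 pos [ 0.1268 -0.5346  0.2087] xang 13.34 tilt 0.09 j [-1.47  0.33 -0.19  1.05  0.    1.44]
units [13.329 -8.083 -4.029] [-1.1000e-02 -1.2000e-02 -1.2777e+01]
```

Call:
carry_out(
  plan=[
    [0, 0, -2, 0, 0, 0, 72],
    [2, -1.2, -4, 0, 0, -2, 72],
    [13.3, -8.1, -4, 0, 0, -12.8, 72],
    [13.3, -8.1, -4, 0, 0, -12.8, 72],
    [13.3, -8.1, -4, 0, 0, -12.8, 72],
    [13.3, -8.1, -4, 0, 0, -12.8, 72],
    [13.3, -8.1, -4, 0, 0, -12.8, 72],
    [13.3, -8.1, -4, 0, 0, -12.8, 72],
    [13.3, -8.1, -4, 0, 0, -12.8, 72],
    [13.3, -8.1, -4, 0, 0, -12.8, 72],
    [13.3, -8.1, -4, 0, 0, -12.8, 72],
    [13.3, -8.1, -4, 0, 0, -12.8, 72],
  ],
)

```text
time: 1.6
tool_pos: [0.4583, -0.2075, 0.3292]
tool_rot: [-0.0, 0.707, 0.707, -0.0]
contact_force: [0.6, -0.2, 0.5]
gripper_width: 0.0722
```

```bash
python3 - <<'E'
from h import *
import pickle
im=manip.get_image('wrist');save(im,'w1');pickle.dump(im,open('w1.pkl','wb'))
print(im['origin'],rot(im['attitude'])@[0,0,-1], proj(im,[.495,-.206,.008]))
goal([.56,.208,.3],174.1)
E
```

```text
[ 0.45902686 -0.13375015  0.49447422] [-6.36991988e-06 -2.88878840e-01 -9.57365665e-01] (np.float64(305.3190253869654), np.float64(162.47389231841134))
t 1.65 pos [ 0.4583 -0.2076  0.3293] xang 90.01 tilt 0.02 j [-0.57  0.19 -0.07  1.31 -0.    1.  ]
units [13.853  3.394  0.975] [-3.0000e-03 -3.0000e-03 -1.4014e+01]
```

View pics/w1.png

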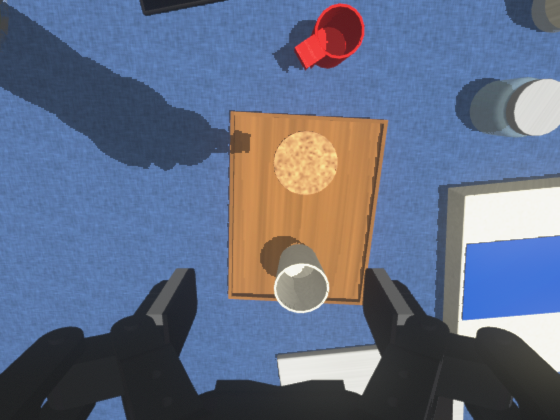

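The wrist view shows the mat at (306,162), where (0.495, -0.206) projects. The paper cup is at (302,285). Next I move above the narrow cup.

Call:
carry_out(
  plan=[
    [13.8, 2.6, 1, 0, 0, -14, 72],
    [13.8, 2.6, 1, 0, 0, -14, 72],
    [13.8, 2.6, 1, 0, 0, -14, 72],
    [13.8, 2.6, 1, 0, 0, -14, 72],
    [13.8, 2.6, 1, 0, 0, -14, 72],
    [13.8, 2.6, 1, 0, 0, -14, 72],
    [13.8, 2.6, 1, 0, 0, -14, 72],
    [13.8, 2.6, 1, 0, 0, -14, 72],
    [13.8, 2.6, 1, 0, 0, -14, 72],
    [13.8, 2.6, 1, 0, 0, -14, 72],
    [13.8, 2.6, 1, 0, 0, -14, 72],
  ],
)

```text
time: 3.02
tool_pos: [0.5363, 0.2065, 0.2996]
tool_rot: [0.0, 0.053, 0.999, 0.0]
contact_force: [0.1, -0.1, -0.1]
gripper_width: 0.0719
```

```bash
python3 - <<'E'
from h import *
import pickle
w=pickle.load(open('w1.pkl','rb'));h=cv2.cvtColor(w['image'],cv2.COLOR_RGB2HSV)
m=((h[...,0]<25)&(h[...,2]>190)&(h[...,1]>70)).astype(np.uint8);m[:120]=0;m[205:]=0;m[:,:260]=0;m[:,350:]=0
m=cv2.morphologyEx(m,cv2.MORPH_CLOSE,np.ones((7,7)));c=max(cv2.findContours(m,0,2)[0],key=cv2.contourArea)
e=cv2.fitEllipse(c);print(e,onz(w,*e[0],.008))
im=manip.get_image('wrist');save(im,'w2');pickle.dump(im,open('w2.pkl','wb'))
print(im['origin'],[proj(im,p) for p in ([.5604,.2079,.169],[.5709,.3186,.169],[.5474,.0919,.169])])
goal([.56,.208,.3],174.1)
E
```

```text
((312.79150390625, 168.9015350341797), (103.91082763671875, 108.80264282226562), 28.261411666870117) [ 0.50570606 -0.21502639  0.008     ]
[0.46374711 0.21445722 0.4648803 ] [(np.float64(283.5367789537814), np.float64(221.37835553613488)), (np.float64(408.0082587247465), np.float64(220.19027317982827)), (np.float64(152.91900976950183), np.float64(220.50973829308847))]
t 3.075 pos [0.5362 0.2067 0.2996] xang 174.0 tilt 0.02 j [0.24 0.33 0.05 1.28 0.   0.34]
units [-0.783  0.127 -0.012] [ 0.001  0.003 -0.017]
```

View pics/w2.png

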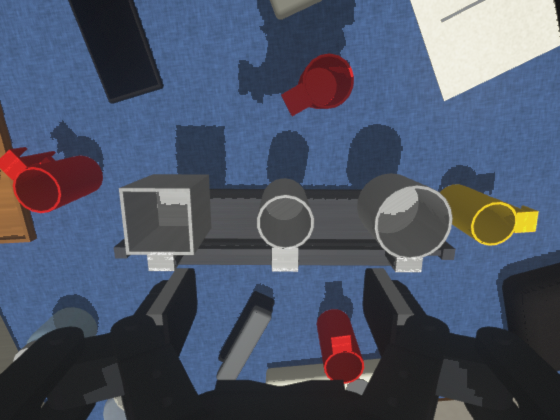

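The wrist view shows the narrow rim centred at (285.5,221.5), with the wide cup at (413,222) and the square one at (158,221). The row is level in the image, so the yaw is right, and both gaps are clear. The automatic mat mask merged with the tray (its 104 px ellipse is too big), so I use the visible mat edges: 274–338 across, 130–195 down.

```bash
python3 - <<'E'
from h import *
import pickle
w=pickle.load(open('w1.pkl','rb'));print('mat',onz(w,306,162.3,.008))
w=pickle.load(open('w2.pkl','rb'))
P=[onz(w,u,v,.169) for u,v in ((285.5,221.5),(413,222),(158,221))]
print(np.round(P,4), [np.linalg.norm(p-P[0]) for p in P], 'row',np.degrees(np.arctan2(*(P[1]-P[2])[:2])))
print('dia',np.linalg.norm(onz(w,257.5,221.5,.169)-onz(w,313.5,221.5,.169)))
goal([P[0][0],P[0][1],.145],174)
E
```

```text
mat [ 0.4959465  -0.20575583  0.008     ]
[[0.5607 0.2096 0.169 ]
 [0.5731 0.323  0.169 ]
 [0.5483 0.0963 0.169 ]] [np.float64(0.0), np.float64(0.11408403890862588), np.float64(0.11398662457758649)] row 6.229987448013419
dia 0.050084648085391564
t 3.075 pos [0.5362 0.2067 0.2996] xang 174.0 tilt 0.02 j [0.24 0.33 0.05 1.28 0.   0.34]
units [-0.799  0.183  5.155] [0.001 0.003 0.   ]
```

Spacing 114/114 mm, diameter 50 mm and row angle 6.2° agree with what's given, so I descend.

Call:
carry_out(
  plan=[
    [-0.8, 0.17, 0, 0, 0, 0, 72],
    [-0.8, 0.17, 1.2, 0, 0, 0, 72],
    [-0.8, 0.17, 2.4, 0, 0, 0, 72],
    [-0.8, 0.17, 3.4, 0, 0, 0, 72],
    [-0.8, 0.17, 4.2, 0, 0, 0, 72],
    [-0.8, 0.17, 4.8, 0, 0, 0, 72],
    [-0.8, 0.17, 5.15, 0, 0, 0, 72],
    [-0.8, 0.17, 5.15, 0, 0, 0, 72],
    [-0.8, 0.17, 5.15, 0, 0, 0, 72],
  ],
)

```text
time: 4.2
tool_pos: [0.5611, 0.2102, 0.1458]
tool_rot: [0.001, 0.051, 0.999, 0.0]
contact_force: [-0.3, 0.6, 0.5]
gripper_width: 0.0721
```

```bash
python3 - <<'E'
from h import *
im=manip.get_image('wrist');save(im,'w3')
goal([.5605,.209,.145],174)
E
```

```text
t 4.25 pos [0.5612 0.2102 0.1459] xang 174.12 tilt 0.1 j [ 0.24  0.46 -0.16  0.95  0.    0.34]
units [ 0.018 -0.043  0.03 ] [0.006 0.015 0.021]
```

View pics/w3.png

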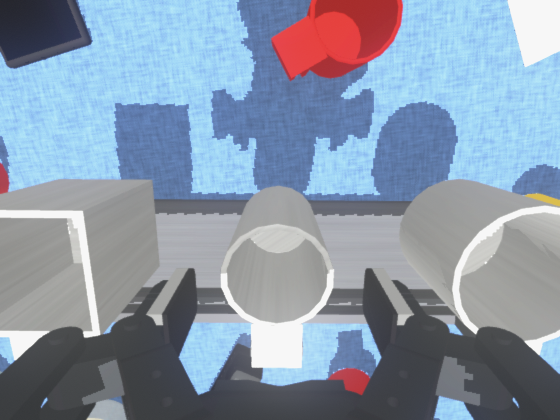

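The cup is between the pads with its rim centre at column 277 against jaw centre about 280.5, so I shift 1.5 mm towards -y and close.

Call:
carry_out(
  plan=[
    [0, -0.05, 0, 0, 0, 0, 72],
    [0, -0.05, 0, 0, 0, 0, 60],
    [0, -0.05, 0, 0, 0, 0, 48],
    [0, -0.05, 0, 0, 0, 0, 46],
    [0, -0.05, 0, 0, 0, 0, 46],
    [0, -0.05, 0, 0, 0, 0, 46],
    [0, -0.05, 0, 0, 0, 0, 46],
  ],
  grip_force=35,
)

```text
time: 5.12
tool_pos: [0.5603, 0.2086, 0.1449]
tool_rot: [-0.0, 0.051, 0.999, -0.0]
contact_force: [0.6, 0.4, 0.2]
gripper_width: 0.046
```

The opening reached 46 mm without stopping on a 52 mm cup, so I'll look.

```bash
python3 - <<'E'
from h import *
im=manip.get_image('wrist');save(im,'w4');s=manip.get_state();print(s['gripper_width'],s['contact_force'],s['tool_pos'])
b=manip.get_image('scene')['image'][150:290,230:430];b=cv2.resize(b,(560,392),interpolation=cv2.INTER_CUBIC)
a=cv2.resize(im['image'],(560,420))[150:400,100:460]
a=cv2.resize(a,(560,389))[:200*2-11]
o=np.vstack([a,b]);o=cv2.resize(o,(430,600));cv2.imwrite('pics/c4.png',o[...,::-1])
E
```

```text
0.045723561872940625 [-0.73685108 -0.81287188 -0.07128532] [0.56027682 0.20861811 0.14483706]
```

View pics/c4.png

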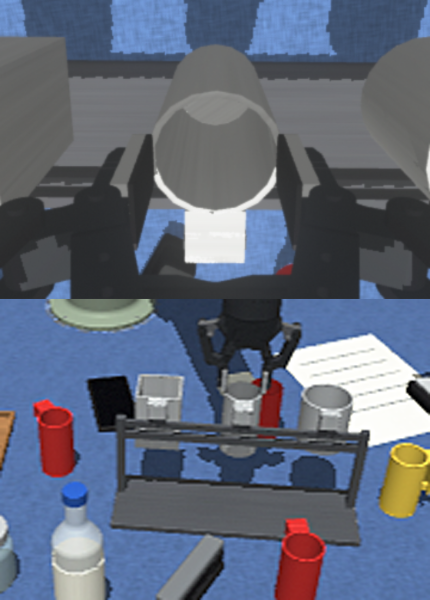

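```bash
python3 - <<'E'
from h import *
im=manip.get_image('wrist');s=manip.get_state();M=rot(s['tool_rot']);T=s['tool_pos']
f=lambda p:tuple(np.round([(q-o)*1.195 for q,o in zip(proj(im,p),(100,150))],0))
for sy in (-1,1):
  for w in (.023,.026):
    print(sy,w,[f(T+M@[x,sy*w,z]) for x in(.011,-.011) for z in (.008,-.03)])
for z in (.169,.156,.137): print(z,f([.5605,.209,z]))
E
```

```text
-1 0.023 [(np.float64(162.0), np.float64(97.0)), (np.float64(149.0), np.float64(133.0)), (np.float64(164.0), np.float64(142.0)), (np.float64(151.0), np.float64(187.0))]
-1 0.026 [(np.float64(155.0), np.float64(97.0)), (np.float64(140.0), np.float64(133.0)), (np.float64(157.0), np.float64(142.0)), (np.float64(143.0), np.float64(187.0))]
1 0.023 [(np.float64(266.0), np.float64(97.0)), (np.float64(279.0), np.float64(133.0)), (np.float64(264.0), np.float64(142.0)), (np.float64(276.0), np.float64(187.0))]
1 0.026 [(np.float64(273.0), np.float64(97.0)), (np.float64(287.0), np.float64(133.0)), (np.float64(271.0), np.float64(142.0)), (np.float64(284.0), np.float64(187.0))]
0.169 (np.float64(215.0), np.float64(153.0))
0.156 (np.float64(215.0), np.float64(138.0))
0.137 (np.float64(215.0), np.float64(120.0))
```

```bash
python3 - <<'E'
from h import *
a=cv2.imread('pics/w4.png')[200:350,170:390]
a=cv2.convertScaleAbs(a,alpha=1.6,beta=25)
cv2.imwrite('pics/c5.png',cv2.resize(a,None,fx=3.5,fy=3.5,interpolation=cv2.INTER_CUBIC))
E
```

```text
(no output)
```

View pics/c5.png

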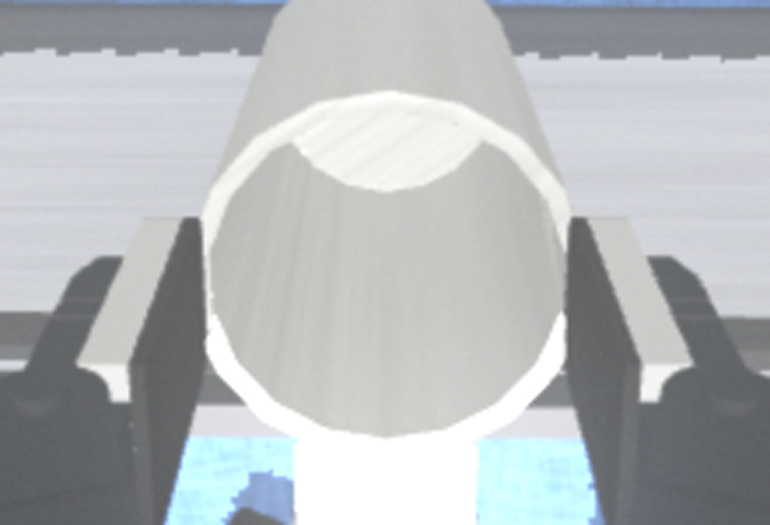

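```bash
python3 - <<'E'
from h import *
import pickle
s=pickle.load(open('scene.pkl','rb'))
f=lambda p:np.round([(proj(s,p)[0]-230)*2.15,(proj(s,p)[1]-150)*2.15+299])
M=rot(manip.get_state()['tool_rot']);T=manip.get_state()['tool_pos']
for z in (.008,-.01,-.03,-.04): print(z,[f(T+M@[0,y,z]) for y in(.026,-.026)])
print('rim',f([.5605,.209,.169]),'H2',f(T+M@[-.018,.026,.008]))
S=rot([0,.9932,.1161,0]);print('start')
for z in (.008,-.01,-.03): print(z,[np.round(proj(s,np.array([.1268,-.5346,.2087])+S@[0,y,z])) for y in (.0425,-.0425)])
a=cv2.imread('pics/scene.png')[60:130,80:180];print(a.mean())
i=manip.get_image('scene')['image']
o=np.hstack([cv2.resize(a[...,::-1],(400,280),interpolation=2),cv2.resize(i[175:225,300:371],(398,280),interpolation=2)])
cv2.imwrite('pics/c6.png',o[...,::-1])
E
```

```text
0.008 [array([260., 409.]), array([222., 407.])]
-0.01 [array([261., 398.]), array([223., 396.])]
-0.03 [array([262., 386.]), array([224., 384.])]
-0.04 [array([263., 380.]), array([225., 378.])]
rim [243. 389.] H2 [260. 416.]
start
0.008 [array([124., 123.]), array([147., 120.])]
-0.01 [array([123., 118.]), array([146., 116.])]
-0.03 [array([121., 113.]), array([145., 111.])]
95.31566666666667
```

View pics/c6.png

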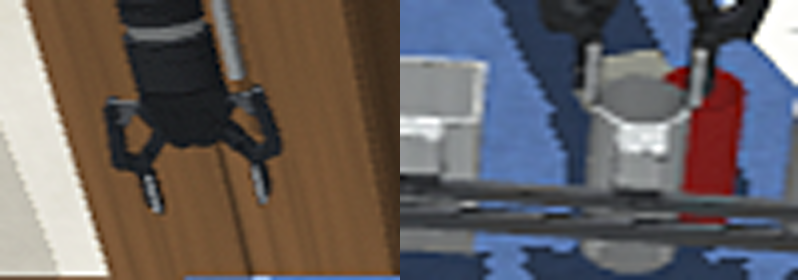

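Two cameras agree. In the wrist view the pad tips fit a point about 30 mm behind the TCP, and in the scene view about 20–30 mm (also in the start picture). So the real fingertips sit about 30 mm higher than stated, just above the rim, and the jaws closed over nothing. I'll reopen, lower about 33 mm and watch the force.

Call:
carry_out(
  plan=[
    [0, 0, 0, 0, 0, 0, 72],
    [0, 0, 0, 0, 0, 0, 72],
    [0, 0, 0, 0, 0, 0, 72],
    [0, 0, 0, 0, 0, 0, 72],
    [0, 0, 0.3, 0, 0, 0, 72],
    [0, 0, 0.6, 0, 0, 0, 72],
    [0, 0, 0.9, 0, 0, 0, 72],
    [0, 0, 1.1, 0, 0, 0, 72],
    [0, 0, 1.1, 0, 0, 0, 72],
    [0, 0, 1.1, 0, 0, 0, 72],
  ],
)

```text
time: 6.58
tool_pos: [0.5605, 0.2087, 0.1121]
tool_rot: [0.0, 0.051, 0.999, 0.0]
contact_force: [0.3, -0.0, 0.2]
gripper_width: 0.072
```

Call:
carry_out(
  plan=[
    [0, 0, 0, 0, 0, 0, 60],
    [0, 0, 0, 0, 0, 0, 50],
    [0, 0, 0, 0, 0, 0, 46],
    [0, 0, 0, 0, 0, 0, 46],
    [0, 0, 0, 0, 0, 0, 46],
    [0, 0, 0, 0, 0, 0, 46],
  ],
  grip_force=35,
)

```text
time: 7.32
tool_pos: [0.5606, 0.2088, 0.1125]
tool_rot: [0.0, 0.051, 0.999, 0.0]
contact_force: [-2.4, 0.9, 5.6]
gripper_width: 0.0515
```

It now stops at 51.5 mm, so the cup is gripped. Lifting straight up, slowly at first.

Call:
carry_out(
  plan=[
    [0, 0, 0, 0, 0, 0, 40],
    [0, 0, -0.1, 0, 0, 0, 40],
    [0, 0, -0.3, 0, 0, 0, 40],
    [0, 0, -0.5, 0, 0, 0, 40],
    [0, 0, -0.8, 0, 0, 0, 40],
    [0, 0, -1.1, 0, 0, 0, 40],
    [0, 0, -1.5, 0, 0, 0, 40],
    [0, 0, -2, 0, 0, 0, 40],
    [0, 0, -2.5, 0, 0, 0, 40],
    [0, 0, -3, 0, 0, 0, 40],
    [0, 0, -3.5, 0, 0, 0, 40],
    [0, 0, -3.5, 0, 0, 0, 40],
  ],
)

```text
time: 8.82
tool_pos: [0.5613, 0.2089, 0.2186]
tool_rot: [0.001, 0.051, 0.999, 0.0]
contact_force: [0.6, 0.3, -1.5]
gripper_width: 0.0523
```

```bash
python3 - <<'E'
from h import *
import pickle
w=manip.get_image('wrist');save(w,'w7');pickle.dump(w,open('w7.pkl','wb'));t=manip.get_image('top')['image'][170:280,140:320]
b=manip.get_image('scene')['image'][120:290,230:430]
o=np.hstack([cv2.resize(w['image'],(440,330)),cv2.resize(b,(360,330))])
cv2.imwrite('pics/c7.png',o[...,::-1])
goal([.495,-.206,.22],90)
E
```

```text
t 8.975 pos [0.5599 0.2085 0.2163] xang 174.14 tilt 0.06 j [ 0.23  0.41 -0.05  1.11  0.    0.34]
units [  0.742 -13.966  -0.118] [-9.0000e-03 -5.0000e-03  1.4023e+01]
```

View pics/c7.png

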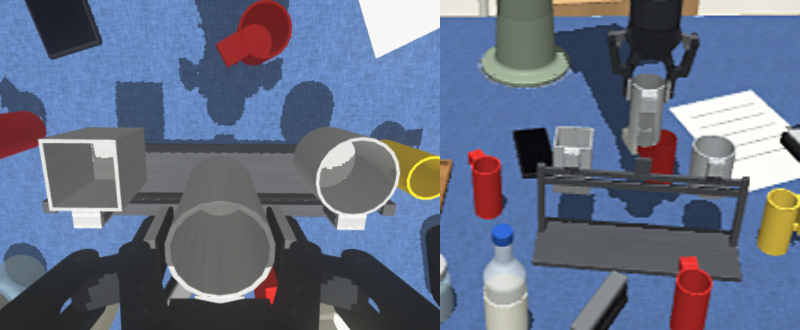

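The cup is lifted clear, with the other two still hanging. Its bottom is about 38.5 mm below the TCP (from the hung height). Carrying it high over the square cup to the mat.

Call:
carry_out(
  plan=[
    [0, 0, -1, 0, 0, 0, 40],
    [0, 0, -2.1, 0, 0, 0, 40],
    [0.05, -1, -2.1, 0, 0, 1, 40],
    [0.15, -2.3, -2.1, 0, 0, 2.4, 40],
    [0.2, -3.7, -2.1, 0, 0, 3.8, 40],
    [0.3, -5.1, -2.1, 0, 0, 5.2, 40],
    [0.35, -6.5, -2.1, 0, 0, 6.6, 40],
    [0.4, -7.9, -2.1, 0, 0, 8, 40],
    [0.5, -9.3, -2.1, 0, 0, 9.4, 40],
    [0.6, -10.7, -2.1, 0, 0, 10.8, 40],
    [0.65, -12, -2.1, 0, 0, 12, 40],
    [0.7, -13, -2.1, 0, 0, 13, 40],
  ],
)

```text
time: 10.48
tool_pos: [0.4988, -0.1786, 0.2791]
tool_rot: [-0.001, 0.67, 0.742, -0.0]
contact_force: [0.4, 0.5, -2.0]
gripper_width: 0.0521
```

```bash
python3 -c "
from h import *
goal([.4955,-.206,.066],90);print(manip.get_state()['gripper_width'])"
```

```text
t 10.475 pos [ 0.4988 -0.1786  0.2791] xang 95.87 tilt 0.08 j [-0.48  0.25 -0.11  1.2  -0.    0.99]
units [-0.902 -0.196  7.102] [-0.011 -0.006  0.978]
0.05213588061652091
```

Now I go to 20 mm above the expected set-down height and check there.

Call:
carry_out(
  plan=[
    [-0.5, -0.1, 0, 0, 0, 0.5, 40],
    [-0.9, -0.2, 0.5, 0, 0, 1, 40],
    [-0.9, -0.2, 1.5, 0, 0, 1, 40],
    [-0.9, -0.2, 2.7, 0, 0, 1, 40],
    [-0.9, -0.2, 3.9, 0, 0, 1, 40],
    [-0.9, -0.2, 5, 0, 0, 1, 40],
    [-0.9, -0.2, 6, 0, 0, 1, 40],
    [-0.9, -0.2, 6.7, 0, 0, 1, 40],
    [-0.9, -0.2, 7.1, 0, 0, 1, 40],
    [-0.9, -0.2, 7.1, 0, 0, 1, 40],
    [-0.9, -0.2, 7.1, 0, 0, 1, 40],
  ],
)

```text
time: 11.85
tool_pos: [0.4972, -0.2048, 0.0676]
tool_rot: [0.001, 0.706, 0.708, 0.0]
contact_force: [0.3, 0.0, -2.4]
gripper_width: 0.0519
```

```bash
python3 - <<'E'
from h import *
goal([.4955,-.206,.0475],90)
s=manip.get_image('scene');t=manip.get_image('top')
o=np.hstack([cv2.resize(t['image'][195:305,320:450],(390,330),interpolation=2),cv2.resize(s['image'][150:260,130:266],(408,330),interpolation=2)])
cv2.imwrite('pics/c8.png',o[...,::-1])
for n,im,o,k in (('top',t,(320,195),0),('sc',s,(130,150),390)):
  print(n,[np.round([(proj(im,[.4955,-.206,z])[0]-o[0])*3+k,(proj(im,[.4955,-.206,z])[1]-o[1])*3]) for z in (.008,.028,.123)])
E
```

```text
t 11.85 pos [ 0.4972 -0.2048  0.0676] xang 90.15 tilt 0.07 j [-0.53  0.44 -0.42  0.71  0.    1.04]
units [-0.039 -0.057  0.668] [0.011 0.005 0.025]
top [array([122., 158.]), array([126., 159.]), array([147., 164.])]
sc [array([638., 213.]), array([636., 199.]), array([625., 128.])]
```

View pics/c8.png

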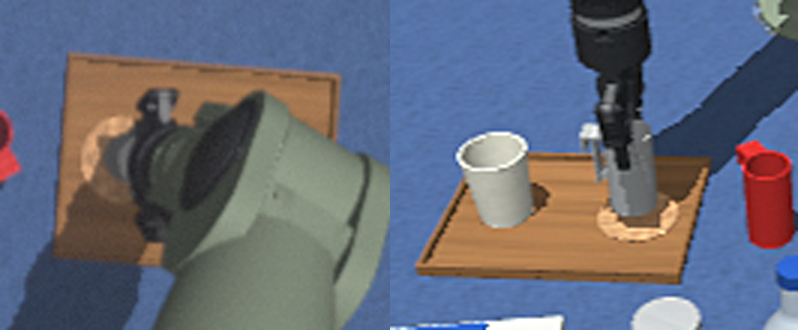

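The scene crop shows the cup upright just above the mat (mat centre about (637,215), cup bottom about (633,205)) and well clear of the paper cup. I lower in small steps.

Call:
carry_out(
  plan=[
    [-0.04, -0.05, 0.15, 0, 0, 0, 40],
    [-0.04, -0.05, 0.3, 0, 0, 0, 40],
    [-0.04, -0.05, 0.45, 0, 0, 0, 40],
    [-0.04, -0.05, 0.55, 0, 0, 0, 40],
    [-0.04, -0.05, 0.6, 0, 0, 0, 40],
    [-0.04, -0.05, 0.63, 0, 0, 0, 40],
    [-0.04, -0.05, 0.63, 0, 0, 0, 40],
  ],
)

```text
time: 12.82
tool_pos: [0.4949, -0.2062, 0.0486]
tool_rot: [0.0, 0.706, 0.708, -0.0]
contact_force: [-2.8, -1.2, 5.2]
gripper_width: 0.0519
```

Contact is made (vertical force went from -2.4 to +5.2 N). Releasing.

Call:
carry_out(
  plan=[
    [0, 0, 0, 0, 0, 0, 51],
    [0, 0, 0, 0, 0, 0, 54],
    [0, 0, 0, 0, 0, 0, 58],
    [0, 0, 0, 0, 0, 0, 64],
    [0, 0, 0, 0, 0, 0, 72],
    [0, 0, 0, 0, 0, 0, 72],
    [0, 0, 0, 0, 0, 0, 72],
  ],
)

```text
time: 13.7
tool_pos: [0.495, -0.2059, 0.048]
tool_rot: [-0.0, 0.706, 0.708, 0.0]
contact_force: [-0.5, -0.6, 0.4]
gripper_width: 0.072
```

Call:
carry_out(
  plan=[
    [0, 0, -0.3, 0, 0, 0, 72],
    [0, 0, -0.8, 0, 0, 0, 72],
    [0, 0, -1.5, 0, 0, 0, 72],
    [0, 0, -2.5, 0, 0, 0, 72],
    [0, 0, -3.8, 0, 0, 0, 72],
    [0, 0, -5, 0, 0, 0, 72],
    [0, 0, -6, 0, 0, 0, 72],
    [0, 0, -7, 0, 0, 0, 72],
    [0, 0, -7, 0, 0, 0, 72],
    [0, 0, -7, 0, 0, 0, 72],
  ],
)

```text
time: 14.95
tool_pos: [0.4947, -0.2057, 0.258]
tool_rot: [0.0, 0.706, 0.708, 0.0]
contact_force: [-0.7, 0.2, 0.3]
gripper_width: 0.0718
```

```bash
python3 - <<'E'
from h import *
s=manip.get_image('scene');w=manip.get_image('wrist')
o=np.hstack([cv2.resize(w['image'],(420,315)),cv2.resize(s['image'][150:260,100:232],(378,315),interpolation=2)])
cv2.imwrite('pics/c9.png',o[...,::-1])
for z in (.008,.103): print(z,np.round(np.array(proj(w,[.4955,-.206,z]))*.75))
print(manip.get_state()['contact_force'],manip.get_state()['tool_pos'],manip.get_state()['gripper_width'])
E
```

```text
0.008 [210. 130.]
0.103 [210. 143.]
[ 1.17001677 -0.04002285 -0.72103716] [ 0.49433679 -0.2054943   0.25709111] 0.07192898044023478
```

View pics/c9.png

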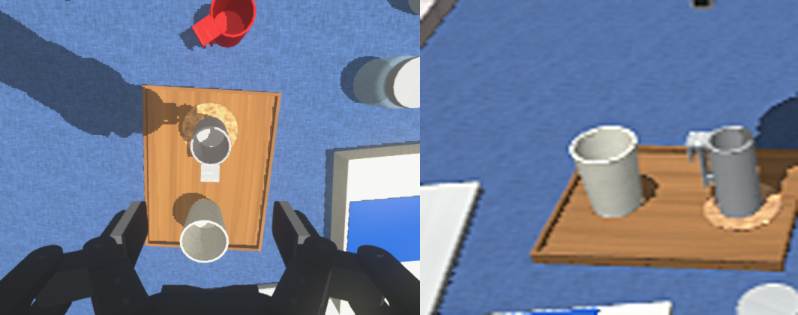

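The cup stands upright on the mat. Its rim is at (210,146) against (210,143) expected, about 4 mm off and well within 20 mm. Handing in.

```bash
python3 -c "
from h import *
print(manip.job_done())"
```

```text
the job is handed in; nothing more can be done
None
```

The narrow steel cup was lifted off the middle peg and now stands upright on the cork mat, released. The job was handed in at about 15 s on the robot's clock.

**Last checks:**
- **Placing:** the last wrist picture put the cup's rim about 4 mm from the mat's centre; the limit is 20 mm. The scene picture shows it upright on the mat.
- **Robot clear:** the gripper was raised about 0.2 m above the cup, with only about 1 N of residual force.
- **Other cups:** the wide and the square cup were still hanging after the lift. I did not check them again after the carry, which passed with the cup's bottom about 0.24 m up, over their 0.169 m rims.

**What failed or disagreed:**
- **First grasp:** the jaws closed to 46 mm over nothing, just above the rim. Both the wrist and scene pictures put the real fingertips about 20–30 mm behind the TCP, not 8 mm ahead as stated. I reopened, went 33 mm lower, and the second grasp held at 51.5 mm.
- **Mat colour mask:** it merged with the tray, so I took the mat's centre from its visible edges. The views agreed to about 5 mm.
- **Pictures viewed:** I looked at 11 against the budget of 10.

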